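Load a macro light and pack its cells home with the push rod

TASK

Load the handheld macro light that stands tail-up in the tripod clamp: take the one green cell from the cell caddy and, as it stands (button end down), put it into the light's open tail on top of the cell already in the bore. Then take the white push rod and press both cells down the bore until they bottom out on the front contact, leaning on them firmly with about 20 N for a moment (never over 28 N) so that you know they are home. Put the rod back upright in its stand, and leave the spent red cells and everything else on the shelf where they are.

Things in the scene. Friction and masses are not known exactly. Their poses are not given: they have to be found in the camera images.
- light: Dark grey tubular macro light, fixed upright, head down in a rubber cup on an aluminium tripod plate in a lever-lock clamp (base 76 x 64 mm, red lever). Origin on the shelf on the tube's axis, z up. Tube 32 mm across outside, its open tail at z = 143 mm. Bore 21 mm across. The cells bottom on the front contact, a brass stud screwed in to suit the cells: its face lies at z = 55 to 67 mm, hidden.
- mouth (a point): Centre of the light's open tail (bright rim), on the tube's axis, 143 mm above the shelf; chamfered from 27 mm across to 21 mm over 5 mm. Three spring strips in the bore, 28 to 84 mm below the rim, hold a cell where it is pushed. A cell let go here drops until it rests on the lower cell, its upper end 2 mm below to 6 mm above the rim. Sliding the cells takes 4 to 11 N: not yet the bottom.
- cell_a: Green cell with a white band already in the bore of the light, stuck partway down, its lower end 72 to 80 mm above the shelf. Lithium cell 17 mm in diameter, 34.5 mm long over all, 18 g. Origin at the centre of its lower end (the tip of its button, 7 mm wide and 1.5 mm high), z along its axis. Home: its button on the front contact.
- cell_b: The fresh cell, the same green cell with a white band, standing button end down in one of the caddy's three wells, 21.5 mm of it showing. Size and origin as cell_a. Home: down on cell_a with cell_a home; its flat upper end is then 7 to 19 mm below the rim of the tail. A rod force above 28 N would dent it.
- caddy: Grey block, fixed on the shelf, 44 mm (x) by 150 mm (y) by 20 mm high, origin at the centre of its underside. Three wells 19 mm wide and 13 mm deep (floor at z = 7 mm) in a row along its y axis at y = -50, 0 and +50 mm. Grip a cell across the row (fingers closing along the caddy's x axis) to stay clear of the neighbours.
- spent1: Spent cell, dark with a red band, same size as the green cells, in another well of the caddy. Not to be moved.
- spent2: Spent cell, as spent1, in the remaining well. Not to be moved.
- rod: White nylon push rod standing in its stand: shaft 13 mm in diameter and 112 mm long with a knob 18 mm in diameter and 13 mm high on top, 125 mm in all, 30 g. Origin at the centre of its flat lower end, z along the rod towards the knob. Grip the shaft 60 to 100 mm above the lower end.
- stand: Black block, fixed on the shelf, 52 x 52 mm and 45 mm high, origin at the centre of its underside. A vertical hole in the middle of its top, 17 mm wide (23 mm at its chamfered mouth), 40 mm deep, floor at z = 5 mm: the rod's home.
- macro_lens: Black macro lens standing on the shelf, 70 mm across, 98 mm high; bystander, origin under its centre.
- filter_rack: Black slotted rack, 74 x 96 mm, with three 67 mm filters standing in it, 73 mm high in all; bystander, origin under its centre.
- body_cap: Grey body cap lying flat, 59 mm across, 11 mm high; bystander, origin under its centre.
- tail_cap: Dark grey tail cap of the light, unscrewed, 33 mm across, 23 mm high, standing on the shelf; bystander, origin under its centre.
- blower: Black rubber air blower standing on its base, 60 mm across, 110 mm high; bystander, origin under its centre.
There are look-alikes about, which are no part of the job. Leave any blue or turquoise look-alike of the rod alone.

How it is judged:
By the outcome, as a careful person would: the job done as asked, in the order asked, and still so for the second after the job is handed in, with the robot touching nothing.
It also fails if it takes over 66 s, if anything falls off the work surface, if the arm or the gripper's body presses on something with over 40 N, if the wrist force passes 120 N, or if a joint passes its speed limit or range.

ROBOT

A 6-joint arm with a two-finger parallel gripper is mounted at the origin on the work surface. World frame = base frame: x ahead of the robot, y to its left, z up, the work surface at z = 0. Lengths are in m, angles in rad, forces in N, time in s.
With the tool pointing down it reaches from about 0.375 to 0.9 m from the base axis. Payload 3.1 kg.
Tool frame: the origin (TCP) lies at the very end of the fingers, on their centre line; the grasp point (between the pads) lies 19 mm behind it (manip.hold_point_z is the distance from the TCP to the grasp point, in m); y points along the fingers, z is the direction in which the jaws open and shut, and the axes are right-handed (so a half turn about y gives the same grasp; the last joint's range is limited). The gripper opens to 85 mm and grips with 20 to 120 N. Pads are 22 mm wide; open, the fingers measure 114 mm over their backs; the gripper's body (76 mm by 85 mm) begins 54 mm behind the grasp point. The pads swing forward as they close: fully open they stand 13 mm farther back than shut.
Start: joints at [-1.321, 0.527, 1.433, -0, 1.181, -0.178], TCP at [0.259, -0.569, 0.231] pointing down, gripper open.
Joint ranges: [-3.08, 3.08], [-0.75, 2.2], [0.22, 2.44], [-1.43, 4.57], [0, 2.65], [-2.85, 2.85]. Speed limits (rad/s): [2.79, 2.79, 3.14, 3.14, 3.14, 3.14].

INTERFACE

Orientations are given as a unit quaternion [x, y, z, w].
In Python, from station import manip, eyes, workorder gives the robot as it stands. The module is installed in compiled form; this text tells all that it offers.
- The arm moves only by the shell command python3 -m jog 'ROWS' [OPENING] [FORCE]. ROWS is JSON, a list of rows, each a list of 2 entries, a list of its own where there are three numbers: the shift along the tool's x, y, z in cm, then the turn about the tool's y in rad. A call has 1 to 20 rows; each row is the pose to reach, as a shift and turn from the pose commanded when the call began, along the tool's axes at that moment; what a row does not reach only later rows make up. A row lasts 1/12 s, in which the tool goes at most 41.7 mm and 7.16 degrees, less where a joint would pass 70% of its speed; a pose out of reach is approached as far as the arm can. A call with a gripper value outside its range is refused whole. OPENING is the finger opening in cm, from 0 to 8.54, set as the call begins (- or left out, the last holds). The fingers move at their own pace and stop on an object; FORCE is the grip in N (left out, the last holds). Time passes only in rows, so rows that repeat a pose let the fingers close. It gives the time, the measured TCP pose, the force and the opening at its end, in the units of the state.
- manip.sense(): the state, without advancing time (a new reading comes with each control period).
- eyes.snapshot(name): name is "side" or "top"; returns a dict with "frame" (420x560x3 uint8, red, green, blue), "vfov" (degrees; the focal length in pixels is half the picture's height over the tangent of half this angle, whatever the lens; pixels are square), "cx", "cy" (the principal point, pixels), "k1" (the pictures are not rectified: a ray, as slopes to the right and down, at radius r is drawn at 1 + k1 r^2 times it, then the intrinsics apply), "rvec" (rotation vector, rad) and "tvec" (3), from world to camera coordinates, as OpenCV has them. Camera axes: x right, y down, z forward; pixel columns grow to the right and rows downward; lengths in m; the calibration is good to about 2 mm. A picture is of the moment at which its call begins. There is no depth.
- workorder.sign_off(): hands the job in, once; it reports no verdict.
The state is a dict: "t": time; "q": joint angles; "qd": joint speeds; "tau": joint torques, N m; "tcp_pos": TCP position; "tool_rot": TCP orientation; "force": force on the tool from outside, world axes, zero at the start; "ft_torque": the same for the moment, N m; "finger_gap": opening from 0.0 (shut) to 1.0 (fully open).
Only numpy, scipy, OpenCV 4.12 (cv2) and the standard library are available. Lean on these libraries where they do the work, as an engineer would, in place of code of your own. Each camera call takes 0.05 s, during which the arm holds its last target. There are 200 camera calls.

## Working session

There is one attempt and no reset: what is moved stays moved. The work goes in short steps, Python scripts to look and compute and a shell command to move; the robot and the scene stay as the last step left them, time stands still between calls to the robot, and variables do not carry over. Pictures are saved under pics/ and viewed, about 8 in all and at most 12, crops included, and the job is handed in when it is done.

```bash
mkdir -p pics; cat > h.py <<'E'
import numpy as np, cv2, json
from station import manip, eyes, workorder
from scipy.spatial.transform import Rotation as R
def snap(n):
    s=eyes.snapshot(n); return s
def K(s):
    f=s["frame"].shape[0]/2/np.tan(np.radians(s["vfov"])/2); return f
def ray(s,u,v):
    f=K(s); xd=np.array([(u-s["cx"])/f,(v-s["cy"])/f]); x=xd.copy()
    for _ in range(20): x=xd/(1+s["k1"]*(x@x))
    M=cv2.Rodrigues(np.array(s["rvec"],float))[0]; t=np.array(s["tvec"],float)
    d=M.T@np.array([x[0],x[1],1]); return -M.T@t, d/np.linalg.norm(d)
def onz(s,u,v,z):
    o,d=ray(s,u,v); return o+d*(z-o[2])/d[2]
def tri(a,b):
    (o1,d1),(o2,d2)=a,b
    A=np.stack([d1,-d2],1); l=np.linalg.lstsq(A,o2-o1,rcond=None)[0]
    p,q=o1+l[0]*d1,o2+l[1]*d2; return (p+q)/2,np.linalg.norm(p-q)
def proj(s,P):
    M=cv2.Rodrigues(np.array(s["rvec"],float))[0]; c=M@np.array(P)+np.array(s["tvec"],float)
    x=c[:2]/c[2]; x=x*(1+s["k1"]*(x@x)); return x*K(s)+[s["cx"],s["cy"]]
def save(s,n,crop=None,k=1):
    im=s["frame"][...,::-1]
    if crop: im=im[crop[1]:crop[3],crop[0]:crop[2]]
    cv2.imwrite("pics/"+n,cv2.resize(im,None,fx=k,fy=k,interpolation=cv2.INTER_CUBIC))
def totool(d):
    return R.from_quat(manip.sense()["tool_rot"]).inv().apply(d)
E
python3 - <<'E'
from h import *
import pickle
print(manip.hold_point_z); st=manip.sense(); print({k:np.round(v,3) for k,v in st.items()})
print(R.from_quat(st["tool_rot"]).as_matrix().round(3))
for n in("side","top"):
    s=snap(n); save(s,n+"0.png"); pickle.dump(s,open(n+"0.pkl","wb")); print(n,s["vfov"],s["k1"],ray(s,s["cx"],s["cy"]))
E
```

```text
0.0187
{'t': np.float64(0.0), 'q': array([-1.322,  0.528,  1.434,  0.   ,  1.181, -0.179]), 'qd': array([ 0.   ,  0.001, -0.001,  0.   ,  0.   ,  0.   ]), 'tau': array([-1.0000e-03, -4.4236e+01, -1.7802e+01, -0.0000e+00,  8.0000e-03,
       -0.0000e+00]), 'tcp_pos': array([ 0.259, -0.568,  0.23 ]), 'tool_rot': array([-0.15 ,  0.692, -0.69 ,  0.15 ]), 'force': array([-0.351, -0.234,  0.015]), 'ft_torque': array([0.01 , 0.017, 0.003]), 'finger_gap': np.float64(1.0)}
[[-0.91  -0.001  0.415]
 [-0.415  0.002 -0.91 ]
 [-0.    -1.    -0.002]]
side 49.66017419523315 0.014130844505725028 (array([0.1563213 , 0.54052923, 0.79312034]), array([ 0.42921572, -0.54664951, -0.71899108]))
top 52.61147451576633 -0.03610101272189131 (array([0.39400975, 0.01945395, 1.06204197]), array([ 0.21141328, -0.02357548, -0.97711239]))
```

View pics/side0.png

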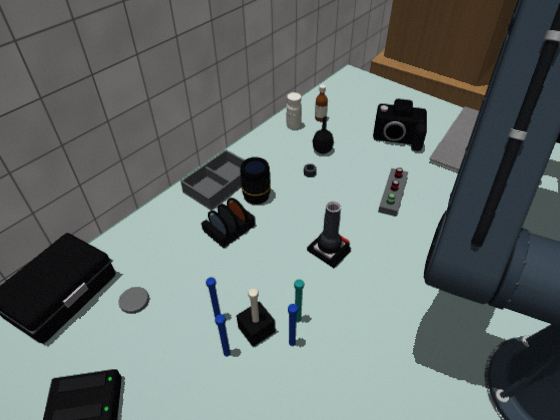

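View pics/top0.png

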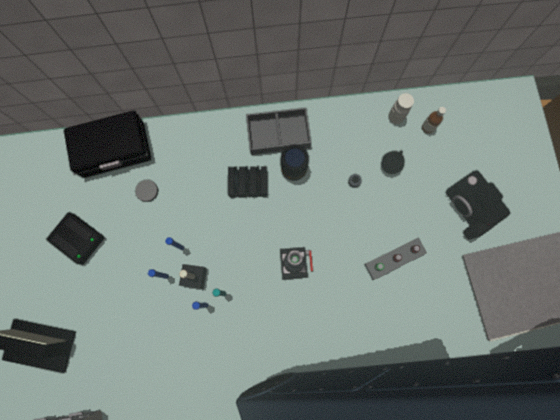

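Side view: the mouth of the light is at (333,206), caddy cells at (391,198) green and (395,185), (399,172) red, and the white rod at (254,293). Top view: green cell (380,266), mouth (295,258), rod knob (184,273).

Candidates: the rod is the cream one, since the blue ones at (212,282), (221,320), (292,310) and the turquoise one at (299,286) are look-alikes. The cell is the green one. I'll confirm both in an enlarged crop.

```bash
python3 - <<'E'
from h import *
import pickle
S,T=[pickle.load(open(n+"0.pkl","rb")) for n in("side","top")]
def c(s,x,y,w=40): return cv2.resize(s["frame"][y-w:y+w,x-w:x+w,::-1],(390,290),interpolation=cv2.INTER_CUBIC)
cv2.imwrite("pics/c1.png",np.vstack([np.hstack([c(S,393,190,32),c(T,392,258,32)]),np.hstack([c(S,254,310,32),c(T,295,260,24)])]))
def blobs(s,m,box,amin=4):
    z=np.zeros(m.shape,np.uint8); x0,y0,x1,y1=box; z[y0:y1,x0:x1]=m[y0:y1,x0:x1]
    n,l,st,ce=cv2.connectedComponentsWithStats(z)
    return [(st[i].tolist(),ce[i].round(1).tolist()) for i in range(1,n) if st[i][4]>=amin]
for s,bc,br in((S,(370,160,415,220),(235,280,275,345)),(T,(360,235,430,285),(170,260,210,292))):
    h=cv2.cvtColor(s["frame"],cv2.COLOR_RGB2HSV); H,Sa,V=cv2.split(h)
    print("green",blobs(s,((H>35)&(H<85)&(Sa>110)).astype(np.uint8),bc))
    print("red",blobs(s,(((H<12)|(H>168))&(Sa>90)).astype(np.uint8),bc))
    print("rod",blobs(s,((H>8)&(H<40)&(V>110)&(Sa<120)).astype(np.uint8),br))
E
```

```text
green [([388, 194, 7, 5, 18], [390.8, 196.6]), ([387, 200, 7, 4, 15], [389.5, 202.1])]
red [([395, 171, 7, 7, 40], [398.0, 174.1]), ([391, 183, 8, 8, 43], [394.1, 186.4])]
rod [([249, 288, 9, 9, 66], [252.7, 292.4])]
green []
red []
rod [([179, 270, 8, 8, 51], [182.8, 273.4])]
```

View pics/c1.png

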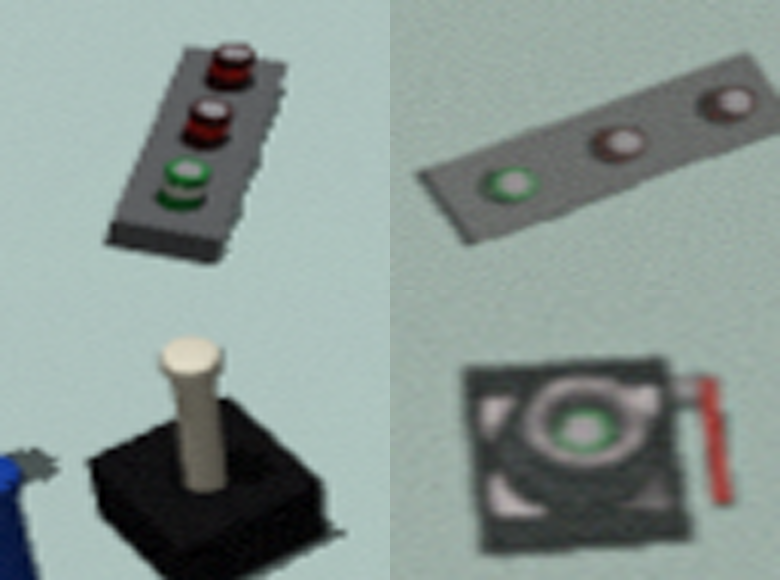

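The crop shows one green cell nearest the camera, with two red ones beyond it. The light's bright rim has a green cell inside, and the cream rod stands in the black stand. That confirms both targets.

```bash
python3 - <<'E'
from h import *
import pickle
S,T=[pickle.load(open(n+"0.pkl","rb")) for n in("side","top")]
# side mouth rim: bright ellipse
c=S["frame"][195:222,318:348]; cv2.imwrite("pics/m.png",cv2.resize(c[...,::-1],(600,540),interpolation=cv2.INTER_CUBIC))
g=cv2.cvtColor(c,cv2.COLOR_RGB2GRAY); print(g[4:18,4:26])
pts={"green":((391.4,195.2),(380.2,266.1)),"red1":((395.3,181.1),(398.2,256.8)),"red2":((399.2,169.6),(416.1,247.8)),"knob":((252.8,291.8),(182.8,273.4)),"mouth":((333,206),(294.5,257.4))}
for k,(a,b) in pts.items():
    p,e=tri(ray(S,*a),ray(T,*b)); print(k,p.round(4),round(e,4),np.hypot(*p[:2]).round(3))
for k,z in(("green",.0415),("red1",.0415),("red2",.0415),("knob",.13),("mouth",.143)): print(k,onz(S,*pts[k][0],z)[:2].round(4),onz(T,*pts[k][1],z)[:2].round(4))
E
```

```text
[[186 188 187 187 188 187 187 188 189 187 187 186 188 188 188 188 188 190
  187 188 190 189]
 [188 187 188 187 187 187 189 189 186 185 180 183 182 187 187 187 189 187
  188 187 187 186]
 [187 187 188 189 186 188 184 180 165 153 148 159 163 169 178 184 186 187
  188 189 187 187]
 [188 186 186 186 185 180 160 139 129 114 111 125 137 141 152 156 178 186
  188 188 188 186]
 [187 187 188 189 180 161 122 103 124 118 114 100 123 126 129 125 153 171
  185 186 186 188]
 [189 188 188 184 163 134 108 106 108  81  85  71  89  96 118 123 131 136
  178 187 187 188]
 [188 189 188 179 139 112  91  71  76  48  64  52  60  70  82  96 120 110
  169 178 190 187]
 [188 185 188 175 129 108  75  59  62  40  64  49  65  71  63  72 105 125
  159 171 188 189]
 [186 188 189 169 106 125  60  67  60  41  62  47  66  67  67  69  75 130
  173 183 188 190]
 [188 188 183 154  86 140  87  61  57  46  62  42  67  68  65  64  84 143
  159 174 188 189]
 [187 187 178 125  48 101 126 102  71  44  62  42  74  73  75  97 126 129
  114 169 186 187]
 [188 190 180 125  27  49  89 120 111  94 104  88 102 113 126 131 136  85
  100 188 188 189]
 [188 189 179 127  24  24  31  61 102 109 118 118 107 125 131  94  67  42
  104 187 189 189]
 [186 189 176 108  28  26  26  27  34  34  49  73  54  43  46  37  26  34
  105 189 186 188]]
green [ 0.4475 -0.2216  0.0387] 0.0012 0.499
red1 [ 0.4638 -0.2676  0.0421] 0.0009 0.535
red2 [ 0.4798 -0.3162  0.0379] 0.0 0.575
knob [0.4794 0.2305 0.1269] 0.0012 0.532
mouth [ 0.4833 -0.016   0.1416] 0.0012 0.484
green [ 0.4469 -0.2184] [ 0.4468 -0.2211]
red1 [ 0.4645 -0.2681] [ 0.4634 -0.268 ]
red2 [ 0.4782 -0.3121] [ 0.4795 -0.315 ]
knob [0.4785 0.2322] [0.4786 0.2294]
mouth [ 0.4832 -0.0146] [ 0.4827 -0.0162]
```

```bash
python3 -m jog '[[[-8,2,-6],-0.4],[[-16,4,-12],-0.8],[[-24,6,-18],-1.1],[[-31.5,8,-23.9],-1.475],[[-31.5,12,-23.9],-1.475],[[-31.5,14,-23.9],-1.475],[[-31.5,14,-23.9],-1.475],[[-31.5,14,-23.9],-1.475],[[-31.5,14,-23.9],-1.475],[[-31.5,14,-23.9],-1.475],[[-31.5,14,-23.9],-1.475],[[-31.5,14,-23.9],-1.475],[[-31.5,14,-23.9],-1.475],[[-31.5,14,-23.9],-1.475],[[-31.5,14,-23.9],-1.475]]' 4 40
python3 - <<'E'
from h import *
st=manip.sense(); print(R.from_quat(st["tool_rot"]).as_matrix().round(3),st["q"])
S=snap("side");T=snap("top")
print(proj(S,[.447,-.2203,.0415]),proj(T,[.447,-.2203,.0415]),proj(S,st["tcp_pos"]),proj(T,st["tcp_pos"]))
def c(s,x,y,w=40): return cv2.resize(s["frame"][y-w:y+w,x-w:x+w,::-1],(400,400),interpolation=cv2.INTER_CUBIC)
cv2.imwrite("pics/a1.png",np.hstack([c(S,391,175),c(T,380,260)]))
E
```

```text
t: 1.35
tcp_pos: [0.4468, -0.221, 0.0914]
tool_rot: [0.575, -0.411, 0.411, -0.575]
force: [0.6, -0.2, 0.9]
finger_gap: 0.469
[[ 0.323  0.     0.946]
 [-0.946 -0.     0.323]
 [ 0.    -1.     0.   ]] [-6.83878724e-01  5.87783636e-01  1.86795794e+00 -2.67052709e-05
  6.85419369e-01 -1.01300129e+00]
[391.76668561 194.76525435] [379.84415647 266.06843468] [395.66485611 179.07014171] [385.03281992 264.34336063]
```

View pics/a1.png

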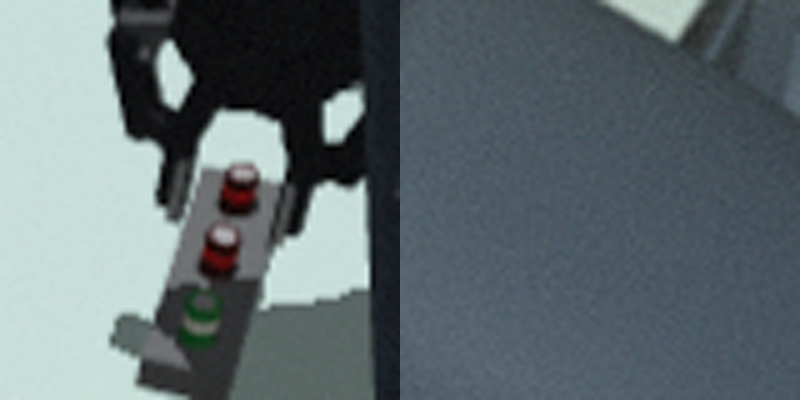

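The side crop shows the fingers straddling the line to the green cell (391,195), with the jaws across the row. The arm blocks the top view. I'll descend and grip.

```bash
python3 -m jog '[[[0,2.5,0],0],[[0,5,0],0],[[0,6.2,0],0],[[0,6.7,0],0],[[0,6.7,0],0],[[0,6.7,0],0]]' 4 40; python3 -m jog '[[[0,0,0],0],[[0,0,0],0],[[0,0,0],0],[[0,0,0],0],[[0,0,0],0],[[0,0,0],0],[[0,0,0],0],[[0,0,0],0]]' 1.2 40
```

```text
t: 1.95
tcp_pos: [0.4469, -0.221, 0.0246]
tool_rot: [0.576, -0.411, 0.411, -0.576]
force: [0.6, -0.3, -0.4]
finger_gap: 0.469
t: 2.62
tcp_pos: [0.4473, -0.221, 0.0252]
tool_rot: [0.576, -0.41, 0.411, -0.576]
force: [-0.4, 0.6, 6.8]
finger_gap: 0.181
```

```bash
python3 -m jog '[[[0,-0.5,0],0],[[0,-2,0],0],[[0,-5,0],0],[[0,-9,0],0],[[0,-13,0],0],[[0,-16.5,0],0],[[0,-17,0],0],[[0,-17,0],0],[[0,-17,0],0]]' ; python3 - <<'E'
from h import *
S=snap("side"); st=manip.sense(); u=proj(S,st["tcp_pos"]).astype(int); print(u)
save(S,"a2.png",(u[0]-60,u[1]-45,u[0]+60,u[1]+75),5)
E
```

```text
t: 3.37
tcp_pos: [0.4462, -0.22, 0.1941]
tool_rot: [-0.576, 0.411, -0.41, 0.576]
force: [-0.6, 0.2, -0.7]
finger_gap: 0.171
[404 144]
```

View pics/a2.png

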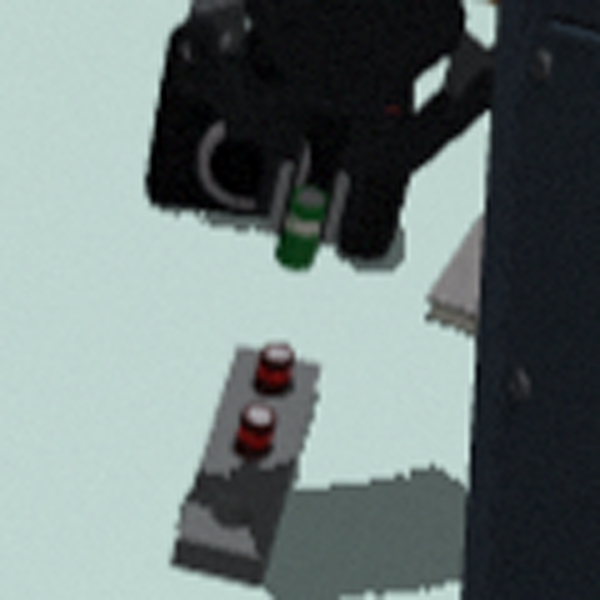

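```bash
python3 -m jog '[[[-3,0,1.6],0],[[-6,0,3.3],0],[[-9,0,5],0],[[-12,0,6.6],0],[[-15,0,8.3],0],[[-17.2,0,9.5],0],[[-18.2,0,10],0],[[-18.2,0,10],0],[[-18.2,0,10],0],[[-18.2,0,10],0]]' ; python3 - <<'E'
from h import *
S=snap("side");T=snap("top"); st=manip.sense(); p=st["tcp_pos"]
for dz in(-.0182,.0163): print(proj(S,p+[0,0,dz]))
print("mouth",proj(S,[.483,-.0155,.143]))
u=proj(S,p).astype(int); x,y=u[0]-50,u[1]-35; print(x,y)
save(S,"a3.png",(x,y,x+100,y+100),6)
E
```

```text
t: 4.25
tcp_pos: [0.4816, -0.0168, 0.1935]
tool_rot: [0.576, -0.411, 0.41, -0.575]
force: [0.1, 0.0, -0.9]
finger_gap: 0.177
[335.57475213 193.85035492]
[337.02683069 180.8100132 ]
mouth [333.32855958 205.78885307]
286 152
```

View pics/a3.png

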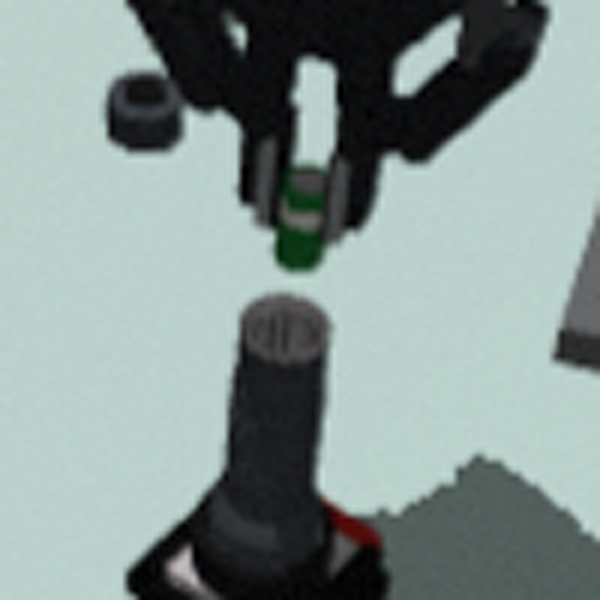

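The cell hangs upright at (335,195), and the mouth rim at (333,206) matches its estimate. I'll trim by 1 to 2 mm and lower.

```bash
python3 -m jog '[[[-0.05,0,0.15],0],[[-0.05,1,0.15],0],[[-0.05,2.2,0.15],0],[[-0.05,3.2,0.15],0],[[-0.05,3.9,0.15],0],[[-0.05,4.3,0.15],0],[[-0.05,4.5,0.15],0],[[-0.05,4.5,0.15],0],[[-0.05,4.5,0.15],0],[[-0.05,4.5,0.15],0]]'; python3 - <<'E'
from h import *
st=manip.sense();print(st["force"],st["ft_torque"])
E
```

```text
t: 5.18
tcp_pos: [0.4836, -0.015, 0.1498]
tool_rot: [-0.576, 0.41, -0.411, 0.576]
force: [0.2, -0.3, 0.7]
finger_gap: 0.177
[ 0.17211945 -0.32402643  0.66679988] [-0.00059195  0.01170764 -0.00548747]
```

```bash
python3 -m jog '[[[0,0,0],0],[[0,0,0],0],[[0,0,0],0],[[0,0,0],0],[[0,0,0],0],[[0,-3,0],0],[[0,-6,0],0],[[0,-9,0],0],[[0,-11,0],0],[[0,-11,0],0],[[0,-11,0],0]]' 4 40; python3 - <<'E'
from h import *
S=snap("side")
a=cv2.resize(S["frame"][180:230,308:358,::-1],(400,400),interpolation=cv2.INTER_CUBIC)
x,y=205,265
b=cv2.resize(S["frame"][y:y+100,x:x+100,::-1],(400,400),interpolation=cv2.INTER_CUBIC)
cv2.imwrite("pics/a4.png",np.hstack([a,b]))
E
```

```text
t: 6.1
tcp_pos: [0.4838, -0.015, 0.2604]
tool_rot: [-0.575, 0.409, -0.411, 0.576]
force: [0.0, -0.1, -0.8]
finger_gap: 0.471
```

View pics/a4.png

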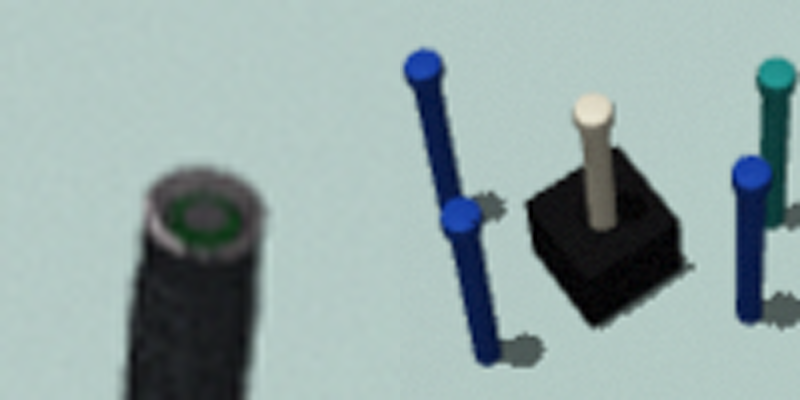

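The cell now sits flush in the light's mouth, with its grey upper end level with the rim. In the right crop the cream rod stands between the blue and turquoise look-alikes, so I'll work out clearances and the jaw direction.

```bash
python3 - <<'E'
from h import *
import pickle
S,T=[pickle.load(open(n+"0.pkl","rb")) for n in("side","top")]
rod=None
for n,a,b in(("rod",(252.8,291.8),(182.8,273.4)),("b1",(210.8,281.3),(170,241)),("b2",(220.5,318.3),(152,273)),("b3",(293,308),(197,305)),("teal",(299,283.3),(217,293))):
    p,e=tri(ray(S,*a),ray(T,*b)); rod=p if rod is None else rod; d=p-rod
    print(n,p.round(4),round(e,4),"dist",np.hypot(*d[:2]).round(3),"dir",np.degrees(np.arctan2(d[1],d[0])).round(0))
# shaft where it enters stand, z=.045: side px
print(onz(S,205+198/4,265+222/4,.045))
# stand top corners
print([onz(S,205+x/4,265+y/4,.045)[:2].round(4) for x,y in((128,205),(219,150),(278,222),(194,275))])
st=manip.sense();print(st["q"].round(3),totool(np.array([.4785,.231,0])-st["tcp_pos"]).round(4))
E
```

```text
rod [0.4794 0.2305 0.1269] 0.0012 dist 0.0 dir 0.0
b1 [0.5564 0.2564 0.1176] 0.0029 dist 0.081 dir 19.0
b2 [0.4892 0.3    0.1202] 0.002 dist 0.07 dir 82.0
b3 [0.4086 0.207  0.117 ] 0.0017 dist 0.075 dir -162.0
teal [0.4299 0.1614 0.1194] 0.0037 dist 0.085 dir -126.0
[0.47532833 0.23740877 0.045     ]
[array([0.5066, 0.2512]), array([0.4933, 0.2023]), array([0.4465, 0.2142]), array([0.4588, 0.2586])]
[-0.262  0.3    1.745  0.     1.098 -0.594] [-0.2337  0.2591  0.0761]
```

```bash
python3 -m jog '[[[-3.5,0,1.1],0.12],[[-7,0,2.3],0.24],[[-10.5,0,3.4],0.36],[[-14,0,4.6],0.48],[[-17.5,0,5.7],0.6],[[-20.5,1,6.7],0.72],[[-22.4,2.5,7.3],0.84],[[-23.4,4,7.6],0.96],[[-23.4,5.5,7.6],1.03],[[-23.4,6.5,7.6],1.03],[[-23.4,7,7.6],1.03],[[-23.4,7,7.6],1.03],[[-23.4,7,7.6],1.03]]' 5 40; python3 - <<'E'
from h import *
S=snap("side"); st=manip.sense(); p=st["tcp_pos"]
print(totool(np.array([.4785,.231,.0765])-p).round(4),R.from_quat(st["tool_rot"]).as_matrix().round(3))
u=proj(S,p); print(u-[205,215],proj(S,[.4785,.231,.13])-[205,215])
save(S,"a5.png",(205,215,305,345),4)
E
```

```text
t: 7.23
tcp_pos: [0.4788, 0.2305, 0.1889]
tool_rot: [-0.299, 0.641, -0.641, 0.299]
force: [-0.2, 0.1, -0.1]
finger_gap: 0.59
[ 0.0003  0.113  -0.0009] [[-0.642  0.     0.766]
 [-0.766  0.    -0.642]
 [-0.    -1.     0.   ]]
[46.17464155 55.35154236] [48.23379197 76.33719075]
```

View pics/a5.png

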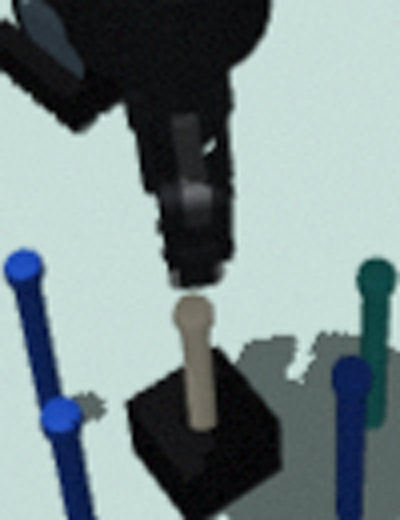

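The open fingers are directly over the cream knob (193,310 in the crop), and the blue and turquoise rods are clear. I'll descend and grip.

```bash
python3 -m jog '[[[0,2.5,0],0],[[0,5,0],0],[[0,7.5,0],0],[[0,9.5,0],0],[[0,10.8,0],0],[[0,11.2,0],0],[[0,11.2,0],0],[[0,11.2,0],0],[[0,11.2,0],0]]' 5 80;  python3 -m jog '[[[0,0,0],0],[[0,0,0],0],[[0,0,0],0],[[0,0,0],0],[[0,0,0],0],[[0,0,0],0],[[0,0,0],0],[[0,0,0],0],[[0,0,0],0],[[0,0,0],0]]' 0.6 80
```

```text
t: 8.03
tcp_pos: [0.48, 0.2312, 0.0786]
tool_rot: [0.298, -0.641, 0.641, -0.3]
force: [-0.3, -0.5, -0.5]
finger_gap: 0.585
t: 8.87
tcp_pos: [0.4795, 0.2312, 0.078]
tool_rot: [0.298, -0.641, 0.641, -0.299]
force: [0.2, -0.4, 5.8]
finger_gap: 0.145
```

```bash
python3 -m jog '[[[0,-1,0],0],[[0,-2.5,0],0],[[0,-5,0],0],[[0,-8,0],0],[[0,-11.5,0],0],[[0,-15,0],0],[[0,-17,0],0],[[0,-17.5,0],0],[[0,-17.5,0],0],[[0,-17.5,0],0]]'; python3 - <<'E'
from h import *
st=manip.sense(); p=st["tcp_pos"]; print(totool(np.array([.4835,-.015,0])-p).round(4), st["force"],st["q"])
E
```

```text
t: 9.7
tcp_pos: [0.4778, 0.2309, 0.2515]
tool_rot: [-0.3, 0.641, -0.641, 0.298]
force: [-0.9, -0.0, -0.7]
finger_gap: 0.143
[0.1843 0.2516 0.1627] [-0.8734351  -0.02219401 -0.6516417 ] [2.39382069e-01 3.76494044e-01 1.64333961e+00 1.04791516e-04
 1.12376173e+00 9.37332140e-01]
```

```bash
python3 -m jog '[[[2.5,0,2.2],0],[[5,0,4.4],0],[[7.5,0,6.6],0],[[10,0,8.8],0],[[12.5,0,11],0],[[15,0,13.2],0],[[17.4,0,15.3],0],[[18.4,0,16.2],0],[[18.4,0,16.2],0],[[18.4,0,16.2],0],[[18.4,0,16.2],0]]'; python3 - <<'E'
from h import *
S=snap("side"); st=manip.sense(); p=st["tcp_pos"]
print(proj(S,p-[0,0,.073])-[283,135],proj(S,[.483,-.015,.143])-[283,135], totool(np.array([.483,-.015,0])-p).round(4))
save(S,"a6.png",(283,135,383,235),6)
E
```

```text
t: 10.62
tcp_pos: [0.4836, -0.0131, 0.2509]
tool_rot: [-0.3, 0.642, -0.64, 0.298]
force: [-0.3, -0.8, -0.3]
finger_gap: 0.141
[50.5886462  58.70554152] [50.18600224 70.92688401] [0.002  0.2512 0.0015]
```

View pics/a6.png

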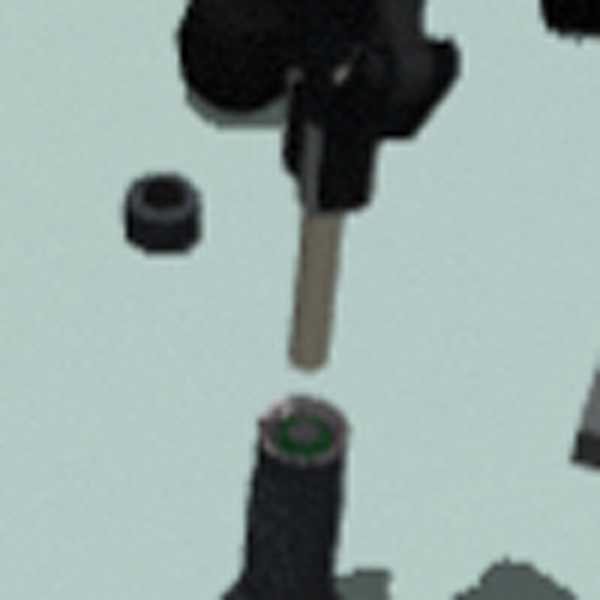

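The rod tip at (309,355) in the crop is over the mouth at (303,430), where the green cell is in place. I'll trim 1 mm and come down gently.

```bash
python3 -m jog '[[[0.05,0.5,0.1],0],[[0.05,1.2,0.1],0],[[0.05,1.8,0.1],0],[[0.05,2.1,0.1],0],[[0.05,2.2,0.1],0],[[0.05,2.2,0.1],0],[[0.05,2.2,0.1],0]]';python3 -m jog '[[[0,0.1,0],0],[[0,0.2,0],0],[[0,0.3,0],0],[[0,0.4,0],0],[[0,0.5,0],0],[[0,0.6,0],0],[[0,0.7,0],0],[[0,0.8,0],0],[[0,0.9,0],0],[[0,1.0,0],0],[[0,1.0,0],0],[[0,1.0,0],0]]'
```

```text
t: 11.25
tcp_pos: [0.4852, -0.0149, 0.2303]
tool_rot: [0.299, -0.641, 0.641, -0.299]
force: [-0.1, -0.4, 0.7]
finger_gap: 0.146
t: 12.25
tcp_pos: [0.4851, -0.015, 0.2202]
tool_rot: [-0.299, 0.641, -0.641, 0.299]
force: [-0.2, 0.4, 0.3]
finger_gap: 0.145
```

```bash
python3 -m jog '[[[0,0.05,0],0],[[0,0.1,0],0],[[0,0.15,0],0],[[0,0.2,0],0],[[0,0.25,0],0],[[0,0.3,0],0],[[0,0.35,0],0],[[0,0.4,0],0],[[0,0.45,0],0],[[0,0.5,0],0],[[0,0.5,0],0],[[0,0.5,0],0]]';python3 -m jog '[[[0,0.05,0],0],[[0,0.1,0],0],[[0,0.15,0],0],[[0,0.2,0],0],[[0,0.25,0],0],[[0,0.3,0],0],[[0,0.3,0],0]]'
```

```text
t: 13.25
tcp_pos: [0.4851, -0.015, 0.2153]
tool_rot: [-0.299, 0.641, -0.641, 0.299]
force: [0.1, 0.6, 0.0]
finger_gap: 0.141
t: 13.83
tcp_pos: [0.4858, -0.0149, 0.2131]
tool_rot: [0.298, -0.641, 0.641, -0.299]
force: [0.1, 1.3, 5.2]
finger_gap: 0.141
```

```bash
python3 -m jog '[[[0,0.05,0],0],[[0,0.1,0],0],[[0,0.15,0],0],[[0,0.2,0],0],[[0,0.25,0],0],[[0,0.3,0],0],[[0,0.3,0],0]]';python3 -m jog '[[[0,0.05,0],0],[[0,0.1,0],0],[[0,0.1,0],0]]'
```

```text
t: 14.42
tcp_pos: [0.4858, -0.0151, 0.2102]
tool_rot: [0.298, -0.64, 0.641, -0.299]
force: [-1.1, 0.2, 5.4]
finger_gap: 0.146
t: 14.67
tcp_pos: [0.4858, -0.0151, 0.2092]
tool_rot: [0.298, -0.64, 0.641, -0.299]
force: [0.1, 1.0, 5.6]
finger_gap: 0.142
```

```bash
python3 -m jog '[[[0,0.03,0],0],[[0,0.06,0],0],[[0,0.1,0],0],[[0,0.1,0],0]]'
```

```text
t: 15.0
tcp_pos: [0.4858, -0.0151, 0.2082]
tool_rot: [0.298, -0.64, 0.641, -0.299]
force: [-0.3, 1.4, 6.0]
finger_gap: 0.145
```

```bash
python3 -m jog '[[[0,0.03,0],0],[[0,0.06,0],0],[[0,0.1,0],0],[[0,0.1,0],0]]'
```

```text
t: 15.33
tcp_pos: [0.4858, -0.0151, 0.2072]
tool_rot: [0.298, -0.64, 0.641, -0.299]
force: [0.6, 1.2, 6.5]
finger_gap: 0.145
```

```bash
python3 -m jog '[[[0,0.03,0],0],[[0,0.06,0],0],[[0,0.1,0],0],[[0,0.1,0],0]]'
```

```text
t: 15.67
tcp_pos: [0.4858, -0.0151, 0.2062]
tool_rot: [0.298, -0.64, 0.641, -0.299]
force: [-0.7, 1.3, 6.7]
finger_gap: 0.14
```

```bash
python3 -m jog '[[[0,0.03,0],0],[[0,0.06,0],0],[[0,0.1,0],0],[[0,0.1,0],0]]'
```

```text
t: 16.0
tcp_pos: [0.4858, -0.0151, 0.2052]
tool_rot: [0.298, -0.64, 0.641, -0.299]
force: [0.1, 0.4, 5.9]
finger_gap: 0.143
```

```bash
python3 -m jog '[[[0,0.03,0],0],[[0,0.06,0],0],[[0,0.1,0],0],[[0,0.1,0],0]]'
```

```text
t: 16.33
tcp_pos: [0.4858, -0.0151, 0.2042]
tool_rot: [0.298, -0.64, 0.641, -0.299]
force: [0.3, 1.2, 5.4]
finger_gap: 0.142
```

```bash
python3 -m jog '[[[0,0.03,0],0],[[0,0.06,0],0],[[0,0.08,0],0],[[0,0.08,0],0]]'
```

```text
t: 16.67
tcp_pos: [0.4857, -0.0151, 0.2034]
tool_rot: [0.298, -0.64, 0.641, -0.299]
force: [-0.6, 0.4, 5.3]
finger_gap: 0.143
```

```bash
python3 -m jog '[[[0,0.03,0],0],[[0,0.06,0],0],[[0,0.08,0],0],[[0,0.08,0],0]]'
```

```text
t: 17.0
tcp_pos: [0.4857, -0.0151, 0.2026]
tool_rot: [0.298, -0.64, 0.641, -0.299]
force: [-0.4, 0.6, 6.1]
finger_gap: 0.142
```

```bash
python3 -m jog '[[[0,0.03,0],0],[[0,0.06,0],0],[[0,0.08,0],0],[[0,0.08,0],0]]'
```

```text
t: 17.33
tcp_pos: [0.4857, -0.0151, 0.2018]
tool_rot: [0.298, -0.64, 0.641, -0.299]
force: [-1.1, 1.1, 5.9]
finger_gap: 0.142
```

```bash
python3 -m jog '[[[0,0.03,0],0],[[0,0.06,0],0],[[0,0.08,0],0],[[0,0.08,0],0]]'
```

```text
t: 17.67
tcp_pos: [0.4857, -0.0151, 0.201]
tool_rot: [0.298, -0.64, 0.641, -0.299]
force: [-1.0, -1.1, 6.3]
finger_gap: 0.141
```

```bash
python3 -m jog '[[[0,0.03,0],0],[[0,0.06,0],0],[[0,0.08,0],0],[[0,0.08,0],0]]'
```

```text
t: 18.0
tcp_pos: [0.4857, -0.0151, 0.2002]
tool_rot: [0.298, -0.64, 0.641, -0.299]
force: [-0.8, 0.9, 6.1]
finger_gap: 0.145
```

```bash
python3 -m jog '[[[0,0.02,0],0],[[0,0.04,0],0],[[0,0.06,0],0],[[0,0.06,0],0]]'
```

```text
t: 18.33
tcp_pos: [0.4857, -0.0151, 0.1996]
tool_rot: [0.298, -0.64, 0.641, -0.299]
force: [-0.4, 1.0, 6.4]
finger_gap: 0.141
```

```bash
python3 -m jog '[[[0,0.02,0],0],[[0,0.04,0],0],[[0,0.06,0],0],[[0,0.06,0],0]]'
```

```text
t: 18.67
tcp_pos: [0.4857, -0.0151, 0.199]
tool_rot: [0.298, -0.64, 0.641, -0.299]
force: [-1.2, 0.4, 6.3]
finger_gap: 0.148
```

```bash
python3 -m jog '[[[0,0.02,0],0],[[0,0.04,0],0],[[0,0.06,0],0],[[0,0.06,0],0]]'
```

```text
t: 19.0
tcp_pos: [0.4857, -0.015, 0.1984]
tool_rot: [0.298, -0.64, 0.641, -0.299]
force: [-0.5, 0.1, 5.6]
finger_gap: 0.145
```

```bash
python3 -m jog '[[[0,0.02,0],0],[[0,0.04,0],0],[[0,0.06,0],0],[[0,0.06,0],0]]'
```

```text
t: 19.33
tcp_pos: [0.4857, -0.0151, 0.1978]
tool_rot: [0.298, -0.641, 0.641, -0.299]
force: [-0.5, 1.2, 6.5]
finger_gap: 0.144
```

```bash
python3 -m jog '[[[0,0.02,0],0],[[0,0.04,0],0],[[0,0.06,0],0],[[0,0.06,0],0]]'
```

```text
t: 19.67
tcp_pos: [0.4858, -0.015, 0.1974]
tool_rot: [0.298, -0.64, 0.641, -0.299]
force: [-0.5, 1.6, 7.4]
finger_gap: 0.142
```

```bash
python3 -m jog '[[[0,0.02,0],0],[[0,0.04,0],0],[[0,0.06,0],0],[[0,0.06,0],0]]'; python3 - <<'E'
from h import *
S=snap("side"); p=manip.sense()["tcp_pos"]
print(proj(S,p)-[283,135],proj(S,p+[0,0,.052])-[283,135],proj(S,[.483,-.015,.143])-[283,135]) 
save(S,"a7.png",(283,135,383,235),6)
E
```

```text
t: 20.0
tcp_pos: [0.486, -0.015, 0.1973]
tool_rot: [0.298, -0.64, 0.641, -0.3]
force: [-1.0, 1.1, 11.1]
finger_gap: 0.139
[51.08488217 50.46889898] [53.28042804 29.78985659] [50.18600224 70.92688401]
```

View pics/a7.png

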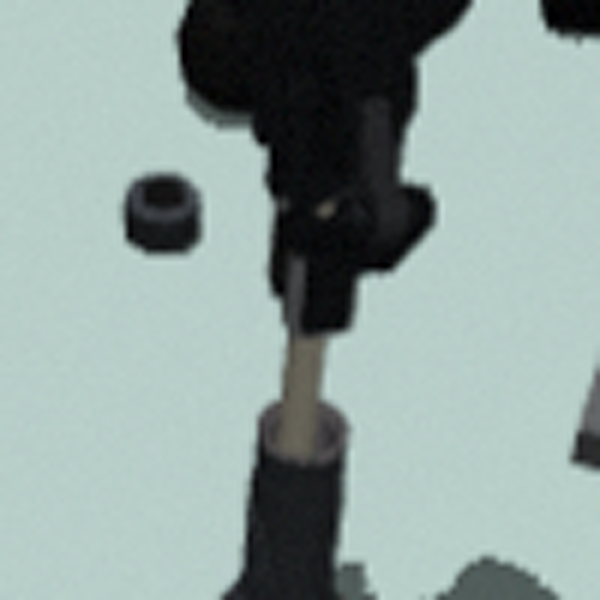

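The rod is inside the bore at (302,450). The force has jumped to 11 N while the TCP has stopped following, so the cells have bottomed. I'll lean on in small steps.

```bash
python3 -m jog '[[[0,0.02,0],0],[[0,0.04,0],0],[[0,0.06,0],0],[[0,0.06,0],0]]'
```

```text
t: 20.38
tcp_pos: [0.4861, -0.0151, 0.1971]
tool_rot: [0.298, -0.64, 0.641, -0.3]
force: [-1.5, 1.8, 14.6]
finger_gap: 0.144
```

```bash
python3 -m jog '[[[0,0.02,0],0],[[0,0.03,0],0],[[0,0.03,0],0]]'
```

```text
t: 20.63
tcp_pos: [0.4862, -0.015, 0.1971]
tool_rot: [0.298, -0.64, 0.641, -0.3]
force: [-3.0, 0.9, 15.4]
finger_gap: 0.141
```

```bash
python3 -m jog '[[[0,0.02,0],0],[[0,0.04,0],0],[[0,0.06,0],0],[[0,0.08,0],0],[[0,0.08,0],0],[[0,0.08,0],0],[[0,0.08,0],0]]'
```

```text
t: 21.22
tcp_pos: [0.4865, -0.0151, 0.1969]
tool_rot: [0.298, -0.64, 0.642, -0.3]
force: [-1.8, 0.4, 19.2]
finger_gap: 0.147
```

```bash
python3 -m jog '[[[0,0.02,0],0],[[0,0.02,0],0],[[0,0.02,0],0],[[0,0.02,0],0],[[0,0.02,0],0],[[0,0.02,0],0],[[0,0.02,0],0],[[0,0.02,0],0],[[0,0.02,0],0]]'; python3 -m jog '[[[0,-0.3,0],0],[[0,-1,0],0],[[0,-2,0],0],[[0,-3.5,0],0],[[0,-5,0],0],[[0,-5.5,0],0],[[0,-5.5,0],0],[[0,-5.5,0],0]]'
```

```text
t: 21.97
tcp_pos: [0.4866, -0.0151, 0.1968]
tool_rot: [0.298, -0.64, 0.642, -0.3]
force: [-3.0, 1.9, 20.5]
finger_gap: 0.142
t: 22.63
tcp_pos: [0.4849, -0.015, 0.2485]
tool_rot: [-0.299, 0.641, -0.641, 0.299]
force: [0.6, 0.0, -0.8]
finger_gap: 0.147
```

```bash
python3 -m jog '[[[-2.5,0,-2.1],0],[[-5,0,-4.3],0],[[-7.5,0,-6.5],0],[[-10,0,-8.7],0],[[-12.5,0,-10.8],0],[[-15,0,-13],0],[[-17.4,0,-15.2],0],[[-18.5,0,-16.2],0],[[-18.5,0,-16.2],0],[[-18.5,0,-16.2],0],[[-18.5,0,-16.2],0]]'; python3 - <<'E'
from h import *
S=snap("side"); st=manip.sense(); p=st["tcp_pos"]
print(totool(np.array([.479,.2312,.078])-p).round(4))
print(proj(S,p-[0,0,.073])-[205,235],proj(S,[.4775,.231,.045])-[205,235])
save(S,"a8.png",(205,235,305,345),5)
E
```

```text
t: 23.55
tcp_pos: [0.4794, 0.2301, 0.2479]
tool_rot: [0.3, -0.641, 0.641, -0.298]
force: [0.2, -1.1, 0.2]
finger_gap: 0.143
[-0.001   0.1701 -0.0013]
[46.86795481 40.09330361] [50.92786856 82.45689806]
```

View pics/a8.png

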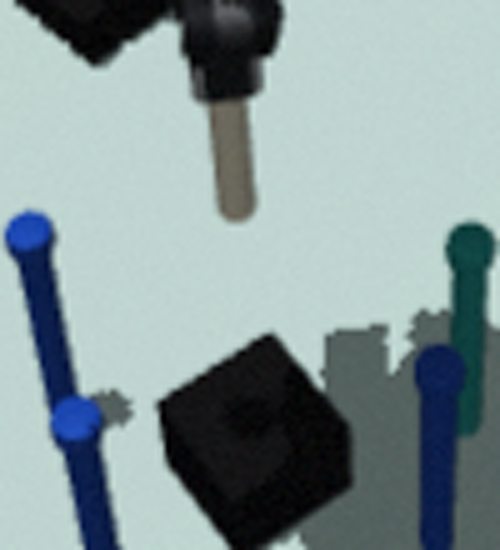

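The rod hangs upright with its tip at (238,210), over the stand, whose hole is near (248,418). I'll return along the pose at which the rod was taken, slowly at the chamfer.

```bash
python3 -m jog '[[[-0.1,2,-0.1],0],[[-0.1,5,-0.1],0],[[-0.1,8,-0.1],0],[[-0.1,10.5,-0.1],0],[[-0.1,11.8,-0.1],0],[[-0.1,12,-0.1],0],[[-0.1,12,-0.1],0],[[-0.1,12,-0.1],0]]';python3 -m jog '[[[0,0.2,0],0],[[0,0.4,0],0],[[0,0.6,0],0],[[0,0.8,0],0],[[0,1.0,0],0],[[0,1.2,0],0],[[0,1.2,0],0]]'
```

```text
t: 24.27
tcp_pos: [0.4807, 0.2317, 0.1295]
tool_rot: [0.298, -0.641, 0.641, -0.299]
force: [0.4, 0.7, -0.8]
finger_gap: 0.145
t: 24.85
tcp_pos: [0.4795, 0.2322, 0.1164]
tool_rot: [-0.299, 0.641, -0.641, 0.299]
force: [0.4, -0.3, -0.3]
finger_gap: 0.145
```

```bash
python3 -m jog '[[[0,0.3,0],0],[[0,0.6,0],0],[[0,0.9,0],0],[[0,1.2,0],0],[[0,1.5,0],0],[[0,1.5,0],0]]'
```

```text
t: 25.35
tcp_pos: [0.4793, 0.2322, 0.1011]
tool_rot: [-0.299, 0.641, -0.641, 0.298]
force: [0.9, 0.2, 0.2]
finger_gap: 0.141
```

```bash
python3 -m jog '[[[0,0.3,0],0],[[0,0.6,0],0],[[0,0.9,0],0],[[0,1.2,0],0],[[0,1.5,0],0],[[0,1.7,0],0],[[0,1.7,0],0],[[0,1.7,0],0]]'
```

```text
t: 26.02
tcp_pos: [0.4797, 0.2322, 0.0847]
tool_rot: [-0.299, 0.641, -0.641, 0.299]
force: [0.2, 0.5, -0.2]
finger_gap: 0.146
```

```bash
python3 -m jog '[[[0,0.1,0],0],[[0,0.2,0],0],[[0,0.3,0],0],[[0,0.4,0],0],[[0,0.5,0],0],[[0,0.55,0],0],[[0,0.55,0],0]]'; python3 -m jog '[[[0,0,0],0],[[0,0,0],0],[[0,0,0],0],[[0,0,0],0],[[0,0,0],0],[[0,0,0],0],[[0,0,0],0]]' 5 40;  python3 -m jog '[[[0,-1,0],0],[[0,-3,0],0],[[0,-6,0],0],[[0,-9,0],0],[[0,-12.5,0],0],[[0,-16,0],0],[[0,-19,0],0],[[0,-20,0],0],[[0,-20,0],0],[[0,-20,0],0],[[0,-20,0],0]]'
python3 - <<'E'
from h import *
S=snap("side")
a=cv2.resize(S["frame"][180:230,308:358,::-1],(400,400),interpolation=cv2.INTER_CUBIC)
b=cv2.resize(S["frame"][265:365,205:305,::-1],(400,400),interpolation=cv2.INTER_CUBIC)
cv2.imwrite("pics/a9.png",np.hstack([a,b]))
hs=cv2.cvtColor(S["frame"],cv2.COLOR_RGB2HSV);H,Sa,V=cv2.split(hs)
m=((H>8)&(H<40)&(V>110)&(Sa<120)); m[:280]=0;m[345:]=0;m[:,:235]=0;m[:,275:]=0
ys,xs=np.nonzero(m); print(xs.mean(),ys.mean(),len(xs),"was 252.7 292.4 66")
E
```

```text
t: 26.6
tcp_pos: [0.4797, 0.2323, 0.0792]
tool_rot: [-0.299, 0.641, -0.641, 0.299]
force: [-0.4, -0.0, -0.5]
finger_gap: 0.145
t: 27.18
tcp_pos: [0.4798, 0.2322, 0.0793]
tool_rot: [0.299, -0.641, 0.641, -0.299]
force: [0.3, -1.0, -0.1]
finger_gap: 0.583
t: 28.1
tcp_pos: [0.4784, 0.2319, 0.2777]
tool_rot: [-0.3, 0.641, -0.641, 0.298]
force: [-0.2, -0.3, -1.0]
finger_gap: 0.588
251.23728813559322 293.66101694915255 59 was 252.7 292.4 66
```

View pics/a9.png

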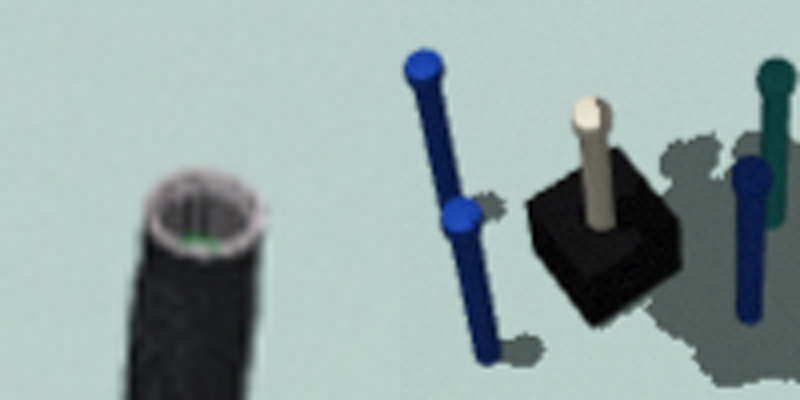

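The light's bore is now empty at the rim, with green showing deep inside at (200,240). The rod stands upright in its stand and the look-alikes haven't moved, so I'll hand the job in.

```bash
python3 -c "
from h import *
print(workorder.sign_off())"
```

```text
the job is handed in; nothing more can be done
None
```

The light is loaded and the job is handed in, at about 28 s of the 66 s allowed.

- **Cell:** I put the green cell, button end down, into the light's tail, then pressed both cells down with the white rod. They slid at about 6 N and stopped with the rod tip about 19 mm below the rim, the deep end of the expected 7 to 19 mm. That depth assumes the rod did not slip in the grip.
- **Press:** After they stopped, I built the force up to 20.5 N and held it for about 0.7 s. The highest force I read was 20.5 N; I read it only at the end of each move.
- **Rod:** It went back into its stand without resistance, and I released it.

**Last checks:**
- **Side picture:** The green cell was deep in the bore, the rod upright in its stand and the look-alikes unmoved. The knob was about 2 pixels (about 3 mm) from where it started, so the rod probably leans slightly within the hole's clearance.
- **Spent cells:** They were in their wells in the picture taken after I lifted the green one. I did not look at them again at the end, but the arm did not go back there.
- **Gripper:** It was open and clear of everything.

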